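# Stow the seasoning row for the road

### The job

We are driving off: swing open the hold-down bar of the plywood travel rack, move the four seasonings from the open counter rack into its four pockets, one in each, in the same order from left to right as they stand now (the cook finds them by place), then swing the bar fully shut over them. Keep them upright, set them down rather than drop them, and load all four before you close the bar.

Things in the scene. Friction and masses are not known exactly. Their poses are not given: they have to be found in the camera images.
- jar_brown_lid: Round glass spice jar with dark brown lid (green mark on top) and green label, 44 mm diameter, 105 mm tall (lid 44 mm diameter, its top 20 mm). Origin: centre of its underside, z up, yaw arbitrary. At the start it stands in a well of the counter rack (a different one each time), underside at z = 0.013 m.
- jar_grey_lid: Round glass spice jar with pale grey lid and kraft-brown label, 44 mm diameter, 109 mm tall (lid 44 mm diameter, its top 20 mm). Origin: centre of its underside, z up, yaw arbitrary. At the start it stands in a well of the counter rack (a different one each time), underside at z = 0.013 m.
- jar_white_lid: Glass spice jar with white lid that has a dark blue mark on top, 47 mm wide, 98 mm tall. Origin: centre of its underside, z up, yaw arbitrary. At the start it stands in a well of the counter rack (a different one each time), underside at z = 0.013 m.
- salt_shaker: Plain steel salt shaker with a domed, pierced top, 44 mm diameter, 98 mm tall (full diameter up to 88 mm). Origin: centre of its underside, z up, yaw arbitrary. At the start it stands in a well of the counter rack (a different one each time), underside at z = 0.013 m.
- well_a: The well of the open counter rack in which the brown-lidded jar stands at the start. Square wooden tray, 65.5 mm outside, 59.5 mm inside, 28 mm high, floor 3 mm above its origin (centre of its underside, at z = 0.010). Four such wells, fixed, 66 mm apart, form one row along their y axis (+y = left seen from the robot), turned at most 0.15 rad.
- well_b: The well in which the grey-lidded jar stands at the start; the same as well_a. The four wells stand on a brown wooden base, 78 x 282 mm, with end cheeks 52 mm high. The counter rack is left or right of the travel rack, at random.
- well_c: The well in which the white-lidded jar stands at the start; the same as well_a.
- well_d: The well in which the steel shaker stands at the start; the same as well_a.
- travel_rack: Fixed ply box, 74 x 288 mm. Origin: centre of its underside; x away from the robot, y left along the row (turned at most 0.15 rad). Four pockets, left to right at y = 0.099, 0.033, -0.033, -0.099, x = 0; 62 x 60 mm inside, floor z = 0.010, walls and dividers up to z = 0.056, end cheeks 0.078. Posts at y = 0.152 (bar's hinge) and -0.152 (fork for its end), up to z = 0.142.
- bar_knob (a point): Top of the white upright knob (16 mm across, 24 mm high, top z = 0.1625) on the 10 mm aluminium bar, z 0.1265 to 0.1365, over the pockets. At bar angle a it is at x = -0.105 sin a, y = 0.152 - 0.105 cos a in the rack's frame: it opens towards the robot about the left post, a = 0 shut, stop at 1.75; starts at 0 to 0.15; about 1 N moves it, it stays put. 1.4 or more clears all pockets.
There are look-alikes about, which are no part of the job. What is shaped like the salt_shaker but yellow is not meant. Leave any red look-alike of the jar_white_lid alone.

How it is judged (in metres and radians):
On the way, in this order (a step that is already met when the one before it is completed fails the run):
1. the bar is swung open (x of bar_knob in the frame of travel_rack below -0.07 m), for 0.2 s.
2. all four seasonings stand in the pockets, in their order, before the bar is closed (x of jar_brown_lid in the frame of travel_rack between -0.015 and 0.015 m and z of jar_brown_lid in the frame of travel_rack between 0.004 and 0.015 m and angle between each of jar_brown_lid, jar_grey_lid, jar_white_lid, salt_shaker's own z axis and vertical below 0.12 rad and linear speed of each of jar_brown_lid, jar_grey_lid, jar_white_lid, salt_shaker below 0.02 m/s and ((y of jar_brown_lid in the frame of travel_rack between 0.084 and 0.114 m and y of each of well_b, well_c, well_d in the frame of well_a below 0 m) or (y of jar_brown_lid in the frame of travel_rack between 0.018 and 0.048 m and y of well_b in the frame of well_a above 0 m and y of each of well_c, well_d in the frame of well_a below 0 m) or (y of jar_brown_lid in the frame of travel_rack between 0.018 and 0.048 m and y of each of well_b, well_d in the frame of well_a below 0 m and y of well_c in the frame of well_a above 0 m) or (y of jar_brown_lid in the frame of travel_rack between -0.048 and -0.018 m and y of each of well_b, well_c in the frame of well_a above 0 m and y of well_d in the frame of well_a below 0 m) or (y of jar_brown_lid in the frame of travel_rack between 0.018 and 0.048 m and y of each of well_b, well_c in the frame of well_a below 0 m and y of well_d in the frame of well_a above 0 m) or (y of jar_brown_lid in the frame of travel_rack between -0.048 and -0.018 m and y of each of well_b, well_d in the frame of well_a above 0 m and y of well_c in the frame of well_a below 0 m) or (y of jar_brown_lid in the frame of travel_rack between -0.048 and -0.018 m and y of well_b in the frame of well_a below 0 m and y of each of well_c, well_d in the frame of well_a above 0 m) or (y of jar_brown_lid in the frame of travel_rack between -0.114 and -0.084 m and y of each of well_b, well_c, well_d in the frame of well_a above 0 m)) and x of jar_grey_lid in the frame of travel_rack between -0.015 and 0.015 m and z of jar_grey_lid in the frame of travel_rack between 0.004 and 0.015 m and ((y of jar_grey_lid in the frame of travel_rack between 0.084 and 0.114 m and y of each of well_a, well_c, well_d in the frame of well_b below 0 m) or (y of jar_grey_lid in the frame of travel_rack between 0.018 and 0.048 m and y of well_a in the frame of well_b above 0 m and y of each of well_c, well_d in the frame of well_b below 0 m) or (y of jar_grey_lid in the frame of travel_rack between 0.018 and 0.048 m and y of each of well_a, well_d in the frame of well_b below 0 m and y of well_c in the frame of well_b above 0 m) or (y of jar_grey_lid in the frame of travel_rack between -0.048 and -0.018 m and y of each of well_a, well_c in the frame of well_b above 0 m and y of well_d in the frame of well_b below 0 m) or (y of jar_grey_lid in the frame of travel_rack between 0.018 and 0.048 m and y of each of well_a, well_c in the frame of well_b below 0 m and y of well_d in the frame of well_b above 0 m) or (y of jar_grey_lid in the frame of travel_rack between -0.048 and -0.018 m and y of each of well_a, well_d in the frame of well_b above 0 m and y of well_c in the frame of well_b below 0 m) or (y of jar_grey_lid in the frame of travel_rack between -0.048 and -0.018 m and y of well_a in the frame of well_b below 0 m and y of each of well_c, well_d in the frame of well_b above 0 m) or (y of jar_grey_lid in the frame of travel_rack between -0.114 and -0.084 m and y of each of well_a, well_c, well_d in the frame of well_b above 0 m)) and x of jar_white_lid in the frame of travel_rack between -0.015 and 0.015 m and z of jar_white_lid in the frame of travel_rack between 0.004 and 0.015 m and ((y of jar_white_lid in the frame of travel_rack between 0.084 and 0.114 m and y of each of well_a, well_b, well_d in the frame of well_c below 0 m) or (y of jar_white_lid in the frame of travel_rack between 0.018 and 0.048 m and y of well_a in the frame of well_c above 0 m and y of each of well_b, well_d in the frame of well_c below 0 m) or (y of jar_white_lid in the frame of travel_rack between 0.018 and 0.048 m and y of each of well_a, well_d in the frame of well_c below 0 m and y of well_b in the frame of well_c above 0 m) or (y of jar_white_lid in the frame of travel_rack between -0.048 and -0.018 m and y of each of well_a, well_b in the frame of well_c above 0 m and y of well_d in the frame of well_c below 0 m) or (y of jar_white_lid in the frame of travel_rack between 0.018 and 0.048 m and y of each of well_a, well_b in the frame of well_c below 0 m and y of well_d in the frame of well_c above 0 m) or (y of jar_white_lid in the frame of travel_rack between -0.048 and -0.018 m and y of each of well_a, well_d in the frame of well_c above 0 m and y of well_b in the frame of well_c below 0 m) or (y of jar_white_lid in the frame of travel_rack between -0.048 and -0.018 m and y of well_a in the frame of well_c below 0 m and y of each of well_b, well_d in the frame of well_c above 0 m) or (y of jar_white_lid in the frame of travel_rack between -0.114 and -0.084 m and y of each of well_a, well_b, well_d in the frame of well_c above 0 m)) and x of salt_shaker in the frame of travel_rack between -0.015 and 0.015 m and z of salt_shaker in the frame of travel_rack between 0.004 and 0.015 m and ((y of salt_shaker in the frame of travel_rack between 0.084 and 0.114 m and y of each of well_a, well_b, well_c in the frame of well_d below 0 m) or (y of salt_shaker in the frame of travel_rack between 0.018 and 0.048 m and y of well_a in the frame of well_d above 0 m and y of each of well_b, well_c in the frame of well_d below 0 m) or (y of salt_shaker in the frame of travel_rack between 0.018 and 0.048 m and y of each of well_a, well_c in the frame of well_d below 0 m and y of well_b in the frame of well_d above 0 m) or (y of salt_shaker in the frame of travel_rack between -0.048 and -0.018 m and y of each of well_a, well_b in the frame of well_d above 0 m and y of well_c in the frame of well_d below 0 m) or (y of salt_shaker in the frame of travel_rack between 0.018 and 0.048 m and y of each of well_a, well_b in the frame of well_d below 0 m and y of well_c in the frame of well_d above 0 m) or (y of salt_shaker in the frame of travel_rack between -0.048 and -0.018 m and y of each of well_a, well_c in the frame of well_d above 0 m and y of well_b in the frame of well_d below 0 m) or (y of salt_shaker in the frame of travel_rack between -0.048 and -0.018 m and y of well_a in the frame of well_d below 0 m and y of each of well_b, well_c in the frame of well_d above 0 m) or (y of salt_shaker in the frame of travel_rack between -0.114 and -0.084 m and y of each of well_a, well_b, well_c in the frame of well_d above 0 m)) and x of bar_knob in the frame of travel_rack below -0.05 m), for 0.2 s.
At the end, for the whole second after the job is handed in: Each seasoning stands upright (within 0.12 rad) and at rest on the floor of its pocket of the travel rack, within 15 mm of the pocket's centre each way; its pocket, counted from the left, has the number of the well in which it stood at the start; the bar is shut (knob within 8 mm of its shut place) (x of jar_brown_lid in the frame of travel_rack between -0.015 and 0.015 m and z of jar_brown_lid in the frame of travel_rack between 0.004 and 0.015 m and angle between each of jar_brown_lid, jar_grey_lid, jar_white_lid, salt_shaker's own z axis and vertical below 0.12 rad and linear speed of each of jar_brown_lid, jar_grey_lid, jar_white_lid, salt_shaker below 0.02 m/s and ((y of jar_brown_lid in the frame of travel_rack between 0.084 and 0.114 m and y of each of well_b, well_c, well_d in the frame of well_a below 0 m) or (y of jar_brown_lid in the frame of travel_rack between 0.018 and 0.048 m and y of well_b in the frame of well_a above 0 m and y of each of well_c, well_d in the frame of well_a below 0 m) or (y of jar_brown_lid in the frame of travel_rack between 0.018 and 0.048 m and y of each of well_b, well_d in the frame of well_a below 0 m and y of well_c in the frame of well_a above 0 m) or (y of jar_brown_lid in the frame of travel_rack between -0.048 and -0.018 m and y of each of well_b, well_c in the frame of well_a above 0 m and y of well_d in the frame of well_a below 0 m) or (y of jar_brown_lid in the frame of travel_rack between 0.018 and 0.048 m and y of each of well_b, well_c in the frame of well_a below 0 m and y of well_d in the frame of well_a above 0 m) or (y of jar_brown_lid in the frame of travel_rack between -0.048 and -0.018 m and y of each of well_b, well_d in the frame of well_a above 0 m and y of well_c in the frame of well_a below 0 m) or (y of jar_brown_lid in the frame of travel_rack between -0.048 and -0.018 m and y of well_b in the frame of well_a below 0 m and y of each of well_c, well_d in the frame of well_a above 0 m) or (y of jar_brown_lid in the frame of travel_rack between -0.114 and -0.084 m and y of each of well_b, well_c, well_d in the frame of well_a above 0 m)) and x of jar_grey_lid in the frame of travel_rack between -0.015 and 0.015 m and z of jar_grey_lid in the frame of travel_rack between 0.004 and 0.015 m and ((y of jar_grey_lid in the frame of travel_rack between 0.084 and 0.114 m and y of each of well_a, well_c, well_d in the frame of well_b below 0 m) or (y of jar_grey_lid in the frame of travel_rack between 0.018 and 0.048 m and y of well_a in the frame of well_b above 0 m and y of each of well_c, well_d in the frame of well_b below 0 m) or (y of jar_grey_lid in the frame of travel_rack between 0.018 and 0.048 m and y of each of well_a, well_d in the frame of well_b below 0 m and y of well_c in the frame of well_b above 0 m) or (y of jar_grey_lid in the frame of travel_rack between -0.048 and -0.018 m and y of each of well_a, well_c in the frame of well_b above 0 m and y of well_d in the frame of well_b below 0 m) or (y of jar_grey_lid in the frame of travel_rack between 0.018 and 0.048 m and y of each of well_a, well_c in the frame of well_b below 0 m and y of well_d in the frame of well_b above 0 m) or (y of jar_grey_lid in the frame of travel_rack between -0.048 and -0.018 m and y of each of well_a, well_d in the frame of well_b above 0 m and y of well_c in the frame of well_b below 0 m) or (y of jar_grey_lid in the frame of travel_rack between -0.048 and -0.018 m and y of well_a in the frame of well_b below 0 m and y of each of well_c, well_d in the frame of well_b above 0 m) or (y of jar_grey_lid in the frame of travel_rack between -0.114 and -0.084 m and y of each of well_a, well_c, well_d in the frame of well_b above 0 m)) and x of jar_white_lid in the frame of travel_rack between -0.015 and 0.015 m and z of jar_white_lid in the frame of travel_rack between 0.004 and 0.015 m and ((y of jar_white_lid in the frame of travel_rack between 0.084 and 0.114 m and y of each of well_a, well_b, well_d in the frame of well_c below 0 m) or (y of jar_white_lid in the frame of travel_rack between 0.018 and 0.048 m and y of well_a in the frame of well_c above 0 m and y of each of well_b, well_d in the frame of well_c below 0 m) or (y of jar_white_lid in the frame of travel_rack between 0.018 and 0.048 m and y of each of well_a, well_d in the frame of well_c below 0 m and y of well_b in the frame of well_c above 0 m) or (y of jar_white_lid in the frame of travel_rack between -0.048 and -0.018 m and y of each of well_a, well_b in the frame of well_c above 0 m and y of well_d in the frame of well_c below 0 m) or (y of jar_white_lid in the frame of travel_rack between 0.018 and 0.048 m and y of each of well_a, well_b in the frame of well_c below 0 m and y of well_d in the frame of well_c above 0 m) or (y of jar_white_lid in the frame of travel_rack between -0.048 and -0.018 m and y of each of well_a, well_d in the frame of well_c above 0 m and y of well_b in the frame of well_c below 0 m) or (y of jar_white_lid in the frame of travel_rack between -0.048 and -0.018 m and y of well_a in the frame of well_c below 0 m and y of each of well_b, well_d in the frame of well_c above 0 m) or (y of jar_white_lid in the frame of travel_rack between -0.114 and -0.084 m and y of each of well_a, well_b, well_d in the frame of well_c above 0 m)) and x of salt_shaker in the frame of travel_rack between -0.015 and 0.015 m and z of salt_shaker in the frame of travel_rack between 0.004 and 0.015 m and ((y of salt_shaker in the frame of travel_rack between 0.084 and 0.114 m and y of each of well_a, well_b, well_c in the frame of well_d below 0 m) or (y of salt_shaker in the frame of travel_rack between 0.018 and 0.048 m and y of well_a in the frame of well_d above 0 m and y of each of well_b, well_c in the frame of well_d below 0 m) or (y of salt_shaker in the frame of travel_rack between 0.018 and 0.048 m and y of each of well_a, well_c in the frame of well_d below 0 m and y of well_b in the frame of well_d above 0 m) or (y of salt_shaker in the frame of travel_rack between -0.048 and -0.018 m and y of each of well_a, well_b in the frame of well_d above 0 m and y of well_c in the frame of well_d below 0 m) or (y of salt_shaker in the frame of travel_rack between 0.018 and 0.048 m and y of each of well_a, well_b in the frame of well_d below 0 m and y of well_c in the frame of well_d above 0 m) or (y of salt_shaker in the frame of travel_rack between -0.048 and -0.018 m and y of each of well_a, well_c in the frame of well_d above 0 m and y of well_b in the frame of well_d below 0 m) or (y of salt_shaker in the frame of travel_rack between -0.048 and -0.018 m and y of well_a in the frame of well_d below 0 m and y of each of well_b, well_c in the frame of well_d above 0 m) or (y of salt_shaker in the frame of travel_rack between -0.114 and -0.084 m and y of each of well_a, well_b, well_c in the frame of well_d above 0 m)) and x of bar_knob in the frame of travel_rack above -0.008 m); the robot touches nothing.
It fails at once if a seasoning is tipped over (more than 0.6 rad from upright) (angle between any of jar_brown_lid, jar_grey_lid, jar_white_lid, salt_shaker's own z axis and vertical above 0.6 rad).
It fails at once if a seasoning is dropped or thrown (faster than 0.8 m/s and not in the fingers, about a 33 mm fall) ((linear speed of jar_brown_lid above 0.8 m/s and contact force between the fingers and jar_brown_lid below 0.05 N) or (linear speed of jar_grey_lid above 0.8 m/s and contact force between the fingers and jar_grey_lid below 0.05 N) or (linear speed of jar_white_lid above 0.8 m/s and contact force between the fingers and jar_white_lid below 0.05 N) or (linear speed of salt_shaker above 0.8 m/s and contact force between the fingers and salt_shaker below 0.05 N)).
It also fails if it takes over 120 s, if anything falls off the work surface, if the arm or the gripper's body presses on something with over 40 N, if the wrist force passes 120 N, or if a joint passes its speed limit or range.

### The arm

A 6-joint arm with a two-finger parallel gripper is mounted at the origin on a cart in front of the work surface, level with it; the furniture and walls round the work are solid. World frame = base frame: x ahead of the robot, y to its left, z up, the work surface at z = 0. Lengths are in mm, angles in degrees, forces in N, time in s.
With the tool pointing down it reaches from about 300 to 850 mm from the base axis. Payload 4.2 kg.
Tool frame: the origin (TCP) lies at the very end of the fingers, on their centre line; the grasp point (between the pads) lies 19 mm behind it (env.grip_depth is the distance from the TCP to the grasp point, in mm); z points along the fingers, y is the line along which they close (so a half turn about z gives the same grasp; the last joint's range is limited). The gripper opens to 91 mm and grips with 3 to 60 N. Pads are 32 mm wide; open, the fingers measure 118 mm over their backs; the gripper's body (76 mm by 178 mm) begins 60 mm behind the grasp point.
Start: joints at [-70.245, 18.312, 89.639, -0, 72.044, -1.146], TCP at [205.143, -537.178, 213.976] pointing down, gripper open.
Joint ranges: [-177.97, 177.97], [-48.28, 115.42], [12.27, 149.76], [-77.06, 257.06], [2.81, 150.46], [-146.56, 146.56]. Speed limits (degrees/s): [147.25, 147.25, 180, 180, 180, 180].

### API

Orientations are given as [roll, pitch, yaw] about the fixed x, y, z axes, in that order (R = Rz(yaw) Ry(pitch) Rx(roll)).
In Python, from workcell import env, cams gives the robot as it stands.
- The arm moves only by the tool apply_moves, never from a script. Its argument "deltas" is a list of rows, each a list of 5 numbers: the shift along the tool's x, y, z in m, then the turn about the tool's z in rad, then the opening, from -1 (shut) to 1 (fully open), so that 0 is half open. In form: [[tx, ty, tz, roll, gripper], ...]. A call has 1 to 5 rows; each row is the pose to reach, as a shift and turn from the pose commanded when the call began, along the tool's axes at that moment; what a row does not reach only later rows make up. A row lasts 1/10 s, in which the tool goes at most 50 mm and 8.59 degrees, less where a joint would pass 70% of its speed; a pose out of reach is approached as far as the arm can. A call with a gripper value outside its range is refused whole. The fingers move at their own pace and stop on an object; "grip_force" is the grip in N (left out, the last holds). Time passes only in rows, so rows that repeat a pose let the fingers close. It gives the time, the measured TCP pose, the force, the opening and the grip force at its end, in the units of the state.
- env.state(): the state, without advancing time (a new reading comes with each control period).
- cams.grab_frame(name): name is "scene" or "top"; returns the picture (480x640x3 uint8, blue, green, red); there is no depth.
- cams.get_calibration(name): a dict with "mtx" (3x3 intrinsics, pixels), "eye" and "attitude" of the camera in the world. Camera axes: x right, y down, z forward; pixel columns grow to the right and rows downward; lengths in mm; the calibration is good to about 2 mm. A picture is of the moment at which its call begins. get_calibration takes no time and is no camera call.
- env.job_done(): hands the job in; it is judged then, once.
The state is a dict: "time_s": time; "qpos": joint angles; "qvel": joint speeds; "effort": joint torques, N m; "ee_pos": TCP position; "ee_rot": TCP orientation; "force": force on the tool from outside, world axes, zero at the start; "torque": the same for the moment, N m; "gripper_width": finger opening in mm; "gripper_force": force on a finger pad.
Only numpy, scipy, OpenCV 4.12 (cv2) and the standard library are available. Lean on these libraries where they do the work, as an engineer would, in place of code of your own. Each camera call takes 0.05 s, during which the arm holds its last target. There are 200 camera calls.

## Working session

There is one attempt and no reset: what is moved stays moved. The work goes in short steps, Python scripts to look and compute and a tool call to move; the robot and the scene stay as the last step left them, time stands still between calls to the robot, and variables do not carry over. Pictures are saved under pics/ and viewed, at most 14 in all, crops included, and the job is handed in when it is done.

Besides the shell and the picture viewer there is one more tool, called after "Call:" as a command line: name --pt "numbers of a row" for each row, then --argument value for the rest. apply_moves: Moves the arm, as the interface text tells. Its arguments: {"type":"object","properties":{"deltas":{"type":"array"},"grip_force":{"type":"number"}},"required":["deltas"]}

```bash
mkdir -p pics; ls; python3 - <<'E'
from workcell import env,cams
import cv2
for n in("scene","top"):
    cv2.imwrite(f"pics/{n}0.png",cams.grab_frame(n)); print(n,cams.get_calibration(n))
s=env.state();print(s)
E
```

```text
pics
scene {'mtx': array([[435.46515764,   0.        , 314.88551164],
       [  0.        , 435.46515764, 233.74609663],
       [  0.        ,   0.        ,   1.        ]]), 'eye': array([ 477.00023679, -570.80617428,  888.98207368]), 'attitude': array([-1.42386700e+02,  8.86742994e-02, -9.22733674e+00])}
top {'mtx': array([[434.39853746,   0.        , 314.94371015],
       [  0.        , 434.39853746, 239.83408075],
       [  0.        ,   0.        ,   1.        ]]), 'eye': array([4.88342519e+02, 2.87868530e-01, 9.56367752e+02]), 'attitude': array([-175.4611502 ,    1.92595892,  -91.49616773])}
{'time_s': 0.1, 'qpos': array([-7.02425998e+01,  1.83466992e+01,  8.96985585e+01,  2.97727365e-04,
        7.20445154e+01, -1.14721208e+00]), 'qvel': array([ 0.02398714, -0.08841883, -0.22364458, -0.00603082,  0.01930712,
        0.02415201]), 'effort': array([ 5.21945421e-04, -4.13333559e+01, -2.32510507e+01,  7.28792860e-02,
        4.22622648e-02, -6.83211601e-05]), 'ee_pos': array([ 205.005669  , -536.73155784,  213.22299131]), 'ee_rot': array([-1.79910251e+02, -2.08039869e-03,  2.09045187e+01]), 'force': array([ 0.13383573, -0.6723482 , -0.1673599 ]), 'torque': array([ 0.00543747,  0.04467735, -0.00874511]), 'gripper_force': 0.0, 'gripper_width': 91.08651738883113}
```

View pics/top0.png

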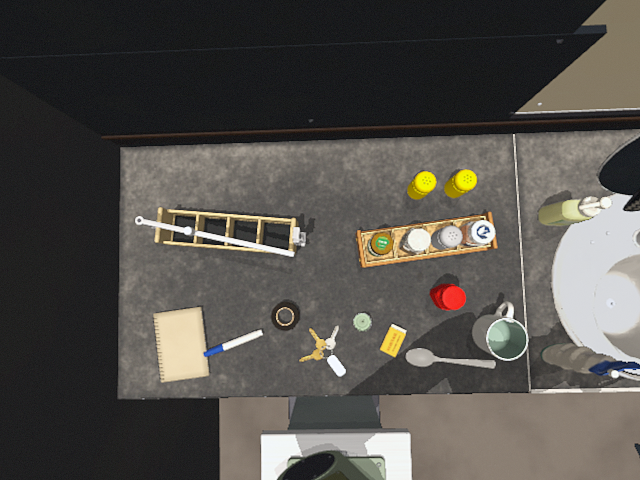

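View pics/scene0.png

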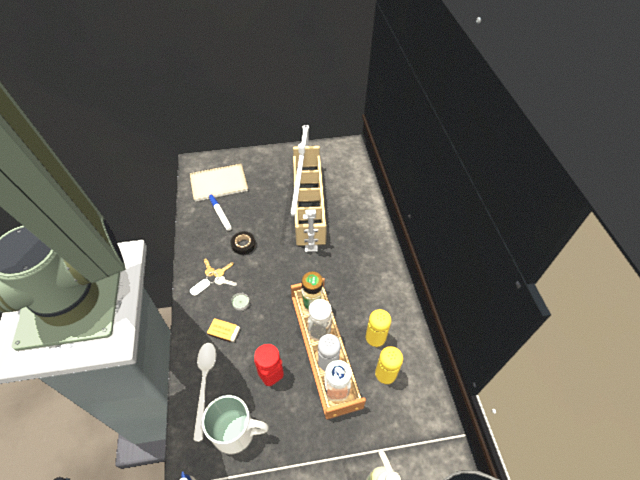

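The top view shows the counter rack on the right with brown (382,243), two pale/steel tops (417,240) and (450,237), and white with a blue mark (481,233). Possible mix-ups:
- Yellow shakers at (423,185) and (461,183): leave alone.
- Red jar at (449,297): leave alone.
- Grey lid versus steel shaker: check in a crop.

The travel rack is on the left, with its hinge at (140,220) and knob at (187,231).

```bash
cat > h.py <<'E'
import numpy as np,cv2
from workcell import env,cams
from scipy.spatial.transform import Rotation as R
def cam(n):
    c=cams.get_calibration(n); return c["mtx"],np.array(c["eye"]),R.from_euler("xyz",c["attitude"],degrees=True).as_matrix()
def ray(n,px,z):
    K,e,A=cam(n); d=A@np.linalg.solve(K,[px[0],px[1],1.]); return e+d*(z-e[2])/d[2]
def proj(n,p):
    K,e,A=cam(n); q=K@(A.T@(np.asarray(p,float)-e)); return q[:2]/q[2]
E
python3 - <<'E'
from h import *
t=cv2.imread("pics/top0.png")
a=cv2.resize(t[200:280,345:505],None,fx=5,fy=5,interpolation=cv2.INTER_CUBIC)
b=cv2.resize(t[195:265,130:315],None,fx=4.3,fy=4.3,interpolation=cv2.INTER_CUBIC)
cv2.imwrite("pics/a.png",a);cv2.imwrite("pics/b.png",b)
print(ray("top",(187,231),162),ray("top",(140,220),142),ray("top",(382,243),118))
E
```

```text
[575.40486178 262.52892036 162.        ] [601.44517481 359.98083088 142.        ] [ 545.81331079 -102.27750593  118.        ]
```

View pics/a.png

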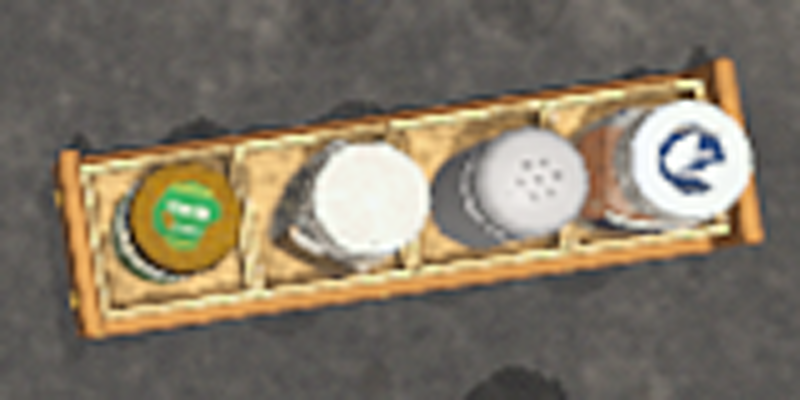

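View pics/b.png

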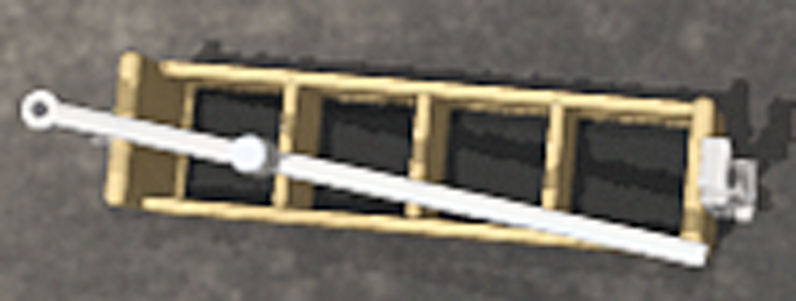

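The crop settles the order, left to right: brown (186,218 in the crop), pale plain lid = grey (371,200), pierced steel shaker (533,180), white with blue mark (691,161). Next I fit the rack pose and overlay it on both views to check.

```bash
cat >> h.py <<'E'
def rk(p,pose):
    c,s=np.cos(pose[2]),np.sin(pose[2]); return np.array([pose[0]+c*p[0]-s*p[1],pose[1]+s*p[0]+c*p[1],p[2]])
E
python3 - <<'E'
from h import *
from scipy.optimize import least_squares
cb=lambda u,v:((u+.5)/4.3-.5+130,(v+.5)/4.3-.5+195)
ca=lambda u,v:((u+.5)/5-.5+345,(v+.5)/5-.5+200)
obs=[((0,152,140),cb(40,108)),((37,144,78),cb(125,53)),((-37,144,78),cb(107,203)),((37,-144,78),cb(714,98))]
f=lambda p:np.concatenate([proj("top",rk(m,p))-o for m,o in obs])
r=least_squares(f,[575,210,0]);P=r.x;print("rack",P,r.fun.round(1))
k=ray("top",cb(251,154),162);c,s=np.cos(P[2]),np.sin(P[2])
d=k[:2]-P[:2];l=np.array([c*d[0]+s*d[1],-s*d[0]+c*d[1]]);a=np.arctan2(-l[0],152-l[1]);print("knob",k,l,"a",a,"r",np.hypot(l[0],152-l[1]))
J={}
for n,px,h,z in(("brown",ca(186,218),105,118),("grey",ca(371,200),109,122),("salt",ca(530,180),92,104),("white",ca(691,161),98,111)):
    J[n]=ray("top",px,z);print(n,J[n].round(1))
B=np.array([J[n][:2] for n in J]);v=B[3]-B[0];print("row yaw",np.arctan2(-(-v[0]),-v[1]), np.diff(B,axis=0).round(1), "yaw deg",np.degrees(np.arctan2(v[0],-v[1])))
out=[]
for n,(x0,y0,x1,y1) in(("top",(125,195,515,285)),("scene",(265,115,405,420))):
    S=4;im=cv2.imread(f"pics/{n}0.png");im=cv2.resize(im[y0:y1,x0:x1],None,fx=S,fy=S) if n=="scene" else cv2.resize(im[y0:y1,x0:x1],None,fx=S,fy=S)
    def L(pts,col):
        q=np.array([((proj(n,p)-(x0,y0)+.5)*S-.5) for p in pts]);cv2.polylines(im,[q.round().astype(int)],True,col,1)
    t=np.linspace(0,6.28,40)
    for nm,h in(("brown",118),("grey",122),("salt",101),("white",111)):
        for z in(h,13+0): L([J[nm]+[22*np.cos(q),22*np.sin(q),z-J[nm][2]] for q in t],(255,0,255))
    L([rk((i*37,j*144,78),P) for i,j in((1,1),(1,-1),(-1,-1),(-1,1))],(0,0,255))
    for y in(99,33,-33,-99): L([rk((i*31,y+j*30,56),P) for i,j in((1,1),(1,-1),(-1,-1),(-1,1))],(0,255,0))
    L([rk((0,152,136),P),rk((-105*np.sin(a),152-105*np.cos(a),136),P)],(255,255,0))
    out.append(im)
cv2.imwrite("pics/ov_top.png",cv2.resize(out[0],(800,185)))
s=cv2.rotate(out[1],cv2.ROTATE_90_COUNTERCLOCKWISE);cv2.imwrite("pics/ov.png",np.vstack([cv2.resize(out[0],(800,185)),cv2.resize(s,(800,367))]))
E
```

```text
rack [ 5.84901670e+02  2.11535548e+02 -1.10247698e-01] [ 0.2  0.3 -0.6 -0.5 -0.5  0.1  0.9  0. ]
knob [576.41365638 260.67213625 162.        ] [-13.84271069  47.90438418] a 0.13220506923675504 r 105.011989180671
brown [ 545.4 -101.9  118. ]
grey [ 550.1 -172.1  122. ]
salt [ 557.4 -237.7  104. ]
white [ 562.4 -297.6  111. ]
row yaw 0.08660107600874388 [[  4.6 -70.2]
 [  7.4 -65.6]
 [  5.  -60. ]] yaw deg 4.961876156592672
```

View pics/ov.png

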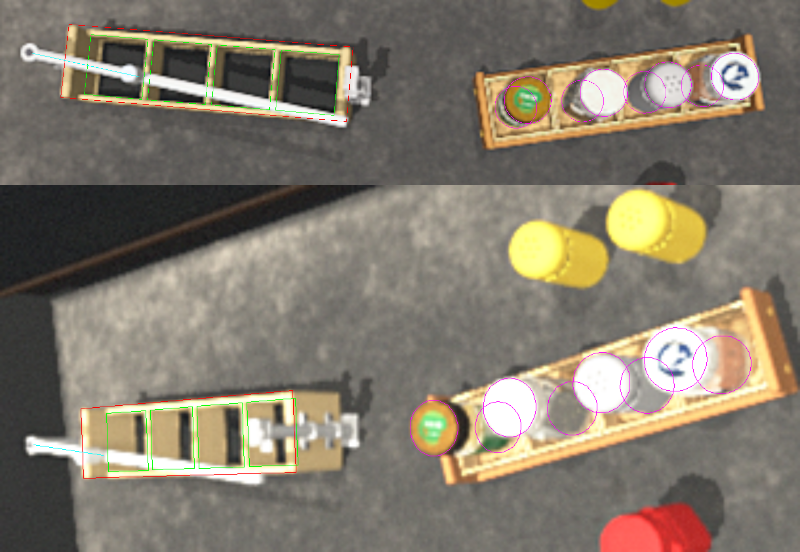

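Overlays agree with both views: jar lids and racks match, and the knob radius comes out at 105.0 mm against the 105 given. I'll hold tool yaw at 90°, so tool x = +y, tool y = +x and tool z = down.

Call:
apply_moves --pt "0 0 0 -0.14 1" --pt "0 0 0 -0.28 1" --pt "0 0 0 -0.42 1" --pt "0 0 0 -0.56 1" --pt "0 0 0 -0.7 1" --grip_force 10

```text
time_s: 0.6
ee_pos: [205.0, -536.9, 213.5]
ee_rot: [-180.0, -0.0, 61.3]
force: [0.0, -0.3, 0.1]
gripper_width: 91.1
gripper_force: 0.0
```

Call:
apply_moves --pt "0 0 0 -0.14 1" --pt "0 0 0 -0.28 1" --pt "0 0 0 -0.42 1" --pt "0 0 0 -0.506 1" --pt "0 0 0 -0.506 1"

```text
time_s: 1.1
ee_pos: [205.1, -536.9, 213.5]
ee_rot: [-180.0, -0.0, 90.0]
force: [-0.6, -0.2, -0.7]
gripper_width: 91.2
gripper_force: 0.0
```

Call:
apply_moves --pt "0.04 0.02 0 0 1" --pt "0.08 0.04 0 0 1" --pt "0.12 0.06 0 0 1" --pt "0.16 0.08 0 0 1" --pt "0.2 0.1 0 0 1"

```text
time_s: 1.6
ee_pos: [305.4, -335.7, 214.0]
ee_rot: [180.0, 0.0, 89.8]
force: [1.1, -0.0, 0.4]
gripper_width: 91.1
gripper_force: 0.0
```

Call:
apply_moves --pt "0.04 0.02 0 0 1" --pt "0.08 0.04 0 0 1" --pt "0.12 0.06 0 0 1" --pt "0.16 0.08 0 0 1" --pt "0.2 0.1 0 0 1"

```text
time_s: 2.1
ee_pos: [405.5, -135.4, 214.0]
ee_rot: [180.0, 0.0, 89.9]
force: [0.9, 0.1, 0.9]
gripper_width: 91.5
gripper_force: 0.0
```

Call:
apply_moves --pt "0.04 0.02 0 0 1" --pt "0.08 0.04 0 0 1" --pt "0.12 0.06 0 0 1" --pt "0.16 0.08 0 0 1" --pt "0.2 0.1 0 0 1"

```text
time_s: 2.6
ee_pos: [505.5, 64.7, 213.9]
ee_rot: [180.0, 0.0, 89.9]
force: [-0.1, -1.3, 0.4]
gripper_width: 91.0
gripper_force: 0.0
```

Call:
apply_moves --pt "0.05 0.018 0 0 1" --pt "0.1 0.036 0 0 1" --pt "0.15 0.054 0 0 1" --pt "0.198 0.071 0 0 1" --pt "0.198 0.071 0 0 1"

```text
time_s: 3.1
ee_pos: [577.0, 265.7, 212.7]
ee_rot: [-180.0, -0.1, 90.1]
force: [-0.2, -1.1, -0.3]
gripper_width: 90.8
gripper_force: 0.0
```

Call:
apply_moves --pt "0 0 0.02 0 1" --pt "0 0 0.04 0 1" --pt "0 0 0.06 0 1" --pt "0 0 0.071 0 1" --pt "0 0 0.071 0 1"

```text
time_s: 3.6
ee_pos: [575.0, 259.8, 141.1]
ee_rot: [-179.8, 0.1, 89.9]
force: [-0.7, -0.0, -0.3]
gripper_width: 91.2
gripper_force: 0.0
```

Call:
apply_moves --pt "0 0 0 0 0" --pt "0 0 0 0 -0.5" --pt "0 0 0 0 -1" --pt "0 0 0 0 -1" --pt "0 0 0 0 -1"

```text
time_s: 4.1
ee_pos: [576.3, 260.9, 143.4]
ee_rot: [180.0, -0.0, 90.0]
force: [0.0, 0.4, 0.0]
gripper_width: 54.2
gripper_force: 0.0
```

Call:
apply_moves --pt "0 0 0 0 -1" --pt "0 0 0 0 -1" --pt "0 0 0 0 -1" --pt "0 0 0 0 -1" --pt "0 0 0 0 -1"

```text
time_s: 4.6
ee_pos: [576.1, 260.8, 142.9]
ee_rot: [180.0, 0.0, 90.0]
force: [0.5, -0.4, -0.4]
gripper_width: 15.5
gripper_force: 10.0
```

Call:
apply_moves --pt "0.0032 -0.0106 0 0 -1" --pt "0.0075 -0.0207 0 0 -1" --pt "0.0128 -0.0303 0 0 -1" --pt "0.0191 -0.0393 0 0 -1" --pt "0.0262 -0.0476 0 0 -1"

```text
time_s: 5.1
ee_pos: [527.5, 287.6, 143.0]
ee_rot: [180.0, 0.0, 90.0]
force: [1.7, -1.5, -0.9]
gripper_width: 15.6
gripper_force: 10.0
```

Call:
apply_moves --pt "0.008 -0.0075 0 0 -1" --pt "0.0168 -0.0142 0 0 -1" --pt "0.0262 -0.0198 0 0 -1" --pt "0.0361 -0.0245 0 0 -1" --pt "0.0464 -0.0281 0 0 -1"

```text
time_s: 5.6
ee_pos: [500.2, 334.4, 143.1]
ee_rot: [180.0, 0.0, 90.0]
force: [2.3, -1.1, 1.2]
gripper_width: 15.3
gripper_force: 10.0
```

Call:
apply_moves --pt "0.0106 -0.0025 0 0 -1" --pt "0.0216 -0.0039 0 0 -1" --pt "0.0325 -0.0041 0 0 -1" --pt "0.0434 -0.0032 0 0 -1" --pt "0.0542 -0.0012 0 0 -1"

```text
time_s: 6.1
ee_pos: [498.6, 388.5, 142.9]
ee_rot: [-179.9, 0.0, 90.0]
force: [-0.7, -1.8, 2.6]
gripper_width: 15.6
gripper_force: 10.0
```

Call:
apply_moves --pt "0 0 0 0 -0.2" --pt "0 0 0 0 0.4" --pt "0 0 0 0 0.4" --pt "0 0 -0.03 0 0.4" --pt "0 0 -0.077 0 1"

```text
time_s: 6.6
ee_pos: [497.6, 386.0, 217.2]
ee_rot: [-179.6, 0.3, 90.0]
force: [0.7, 0.6, -0.2]
gripper_width: 52.7
gripper_force: 0.0
```

Call:
apply_moves --pt "-0.05 0.005 0 0 1" --pt "-0.1 0.01 0 0 1" --pt "-0.15 0.015 0 0 1" --pt "-0.2 0.02 0 0 1" --pt "-0.25 0.025 0 0 1"

```text
time_s: 7.1
ee_pos: [523.7, 136.7, 220.0]
ee_rot: [180.0, -0.0, 90.0]
force: [0.7, -0.2, -0.2]
gripper_width: 90.4
gripper_force: 0.0
```

Call:
apply_moves --pt "-0.05 0.005 0 0 1" --pt "-0.1 0.01 0 0 1" --pt "-0.15 0.015 0 0 1" --pt "-0.2 0.021 0 0 1" --pt "-0.2 0.021 0 0 1"

```text
time_s: 7.6
ee_pos: [545.2, -66.8, 219.8]
ee_rot: [180.0, 0.1, 89.6]
force: [-0.0, 0.7, -0.5]
gripper_width: 91.0
gripper_force: 0.0
```

```bash
python3 - <<'E'
from h import *
im=cams.grab_frame("top");cv2.imwrite("pics/top1.png",im)
print(env.state()["ee_pos"])
E
```

```text
[544.89108666 -64.13121934 219.77619449]
```

View pics/top1.png

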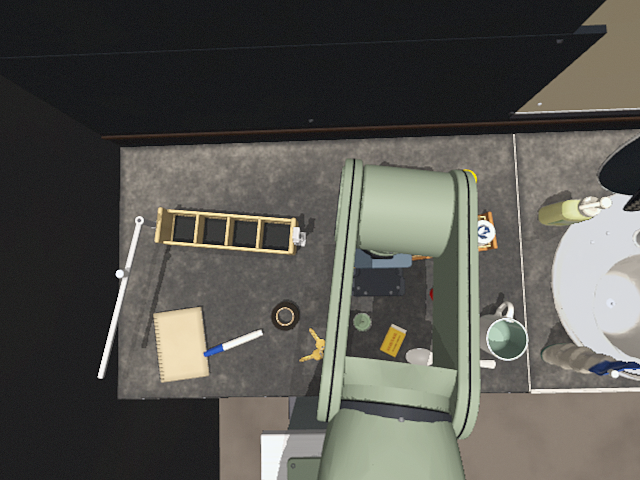

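The top view shows the bar fully open (knob at 119,273) and the pockets clear. Next, the brown jar.

Call:
apply_moves --pt "-0.038 0 0 0 1" --pt "-0.038 0 0.03 0 1" --pt "-0.038 0 0.06 0 1" --pt "-0.038 0 0.06 0 1"

```text
time_s: 8.05
ee_pos: [542.0, -97.5, 156.3]
ee_rot: [-179.5, -0.1, 90.0]
force: [-0.3, 0.9, 0.3]
gripper_width: 91.4
gripper_force: 0.0
```

Call:
apply_moves --pt "0 0 0 0 1" --pt "0 0 0 0 1"

```text
time_s: 8.25
ee_pos: [546.3, -98.6, 161.7]
ee_rot: [179.8, 0.0, 90.1]
force: [-0.3, 0.5, 0.8]
gripper_width: 91.2
gripper_force: 0.0
```

Call:
apply_moves --pt "-0.003 0 0.025 0 1" --pt "-0.003 0 0.05 0 1" --pt "-0.003 0 0.075 0 1" --pt "-0.003 0 0.09 0 1" --pt "-0.003 0 0.09 0 0.7" --grip_force 20

```text
time_s: 8.75
ee_pos: [544.7, -101.6, 69.4]
ee_rot: [-179.9, -0.0, 90.0]
force: [-0.7, -0.4, 0.7]
gripper_width: 85.9
gripper_force: 0.0
```

Call:
apply_moves --pt "0 0 0 0 0.4" --pt "0 0 0 0 0.2" --pt "0 0 0 0 -0.3" --pt "0 0 0 0 -0.3" --pt "0 0 0 0 -0.3"

```text
time_s: 9.25
ee_pos: [545.3, -102.2, 70.4]
ee_rot: [180.0, 0.0, 90.0]
force: [-0.4, -0.1, -0.3]
gripper_width: 46.1
gripper_force: 0.0
```

Call:
apply_moves --pt "0 0 0 0 -0.3" --pt "0 0 0 0 -0.3"

```text
time_s: 9.45
ee_pos: [545.4, -102.2, 70.4]
ee_rot: [180.0, 0.0, 90.0]
force: [-0.7, 0.4, 2.9]
gripper_width: 43.4
gripper_force: 20.0
```

Call:
apply_moves --pt "0 0 -0.01 0 -0.3" --pt "0 0 -0.04 0 -0.3" --pt "0 0 -0.08 0 -0.3" --pt "0 0 -0.12 0 -0.3" --pt "0 0 -0.15 0 -0.3"

```text
time_s: 9.95
ee_pos: [545.5, -102.2, 223.0]
ee_rot: [179.8, 0.0, 90.0]
force: [0.7, -0.8, -0.2]
gripper_width: 43.8
gripper_force: 20.0
```

Call:
apply_moves --pt "0.02 0.0025 0 0 -0.3" --pt "0.06 0.007 0 0 -0.3" --pt "0.11 0.013 0 0 -0.3" --pt "0.16 0.019 0 0 -0.3" --pt "0.21 0.0255 0 0 -0.3"

```text
time_s: 10.45
ee_pos: [570.2, 108.4, 220.4]
ee_rot: [180.0, 0.0, 90.0]
force: [1.0, -0.2, -1.5]
gripper_width: 43.4
gripper_force: 20.0
```

Call:
apply_moves --pt "0.05 0.006 0 0 -0.3" --pt "0.1 0.012 0 0 -0.3" --pt "0.15 0.018 0 0 -0.3" --pt "0.185 0.023 0 0 -0.3" --pt "0.202 0.025 0 0 -0.3"

```text
time_s: 10.95
ee_pos: [595.1, 312.1, 219.6]
ee_rot: [-180.0, -0.0, 90.2]
force: [-0.1, -0.3, -1.1]
gripper_width: 43.5
gripper_force: 20.0
```

Call:
apply_moves --pt "0 0 0 0 -0.3" --pt "0 0 0 0 -0.3" --pt "0 0 0 0 -0.3"

```text
time_s: 11.25
ee_pos: [595.5, 306.9, 220.2]
ee_rot: [-180.0, 0.1, 89.9]
force: [-0.3, -1.2, -0.7]
gripper_width: 43.7
gripper_force: 20.0
```

Call:
apply_moves --pt "0 0 0.02 0 -0.3" --pt "0 0 0.05 0 -0.3" --pt "0 0 0.08 0 -0.3" --pt "0 0 0.09 0 -0.3" --pt "0 0 0.09 0 -0.3"

```text
time_s: 11.75
ee_pos: [594.8, 307.1, 128.7]
ee_rot: [-179.8, 0.1, 89.9]
force: [-0.5, -0.5, -0.9]
gripper_width: 43.7
gripper_force: 20.0
```

Call:
apply_moves --pt "0 0 0 0 -0.3" --pt "0 0 0 0 -0.3"

```text
time_s: 11.95
ee_pos: [596.6, 308.9, 132.1]
ee_rot: [179.8, -0.1, 90.0]
force: [0.0, 0.3, -0.6]
gripper_width: 43.6
gripper_force: 20.0
```

Call:
apply_moves --pt "0.001 0 0.02 0 -0.3" --pt "0.001 0 0.04 0 -0.3" --pt "0.001 0 0.055 0 -0.3" --pt "0.001 0 0.06 0 -0.3" --pt "0.001 0 0.062 0 -0.3"

```text
time_s: 12.45
ee_pos: [595.9, 309.9, 68.5]
ee_rot: [179.9, -0.0, 90.0]
force: [0.2, 0.8, -0.3]
gripper_width: 43.8
gripper_force: 20.0
```

Call:
apply_moves --pt "0 0 0 0 -0.3" --pt "0 0 0.001 0 -0.3" --pt "0 0 0.001 0 -0.3"

```text
time_s: 12.75
ee_pos: [595.9, 309.9, 67.8]
ee_rot: [179.9, -0.0, 90.0]
force: [0.0, 0.1, -1.0]
gripper_width: 43.7
gripper_force: 20.0
```

Call:
apply_moves --pt "0 0 0.0005 0 -0.3" --pt "0 0 0.0005 0 0.2" --pt "0 0 0.0005 0 0.6" --pt "0 0 0.0005 0 0.8" --pt "0 0 0.0005 0 0.8"

```text
time_s: 13.25
ee_pos: [595.5, 309.7, 66.3]
ee_rot: [-180.0, 0.0, 90.0]
force: [-0.2, -0.2, 0.7]
gripper_width: 72.9
gripper_force: 0.0
```

Call:
apply_moves --pt "0 0 0 0 0.8" --pt "0 0 -0.03 0 0.8" --pt "0 0 -0.07 0 0.9" --pt "0 0 -0.11 0 1" --pt "0 0 -0.15 0 1"

```text
time_s: 13.75
ee_pos: [595.3, 309.6, 217.9]
ee_rot: [-180.0, 0.0, 90.0]
force: [0.3, 0.3, 1.0]
gripper_width: 90.9
gripper_force: 0.0
```

```bash
python3 - <<'E'
from h import *
im=cams.grab_frame("scene");cv2.imwrite("pics/s1.png",cv2.resize(im[100:300,230:430],None,fx=3,fy=3,interpolation=cv2.INTER_CUBIC))
print(proj("scene",[595.8,309.9,115]),proj("scene",[595.8,309.9,115])*3-[690,300])
E
```

```text
[306.30579788 146.56235307] [228.91739365 139.68705922]
```

View pics/s1.png

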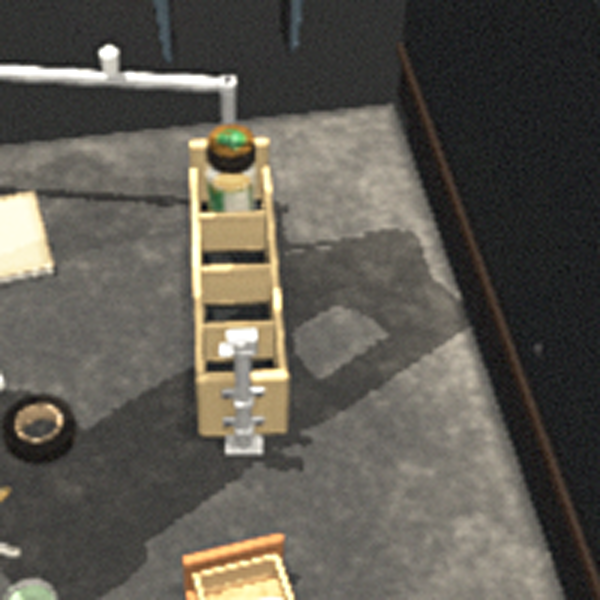

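Brown stands upright in pocket 1: the lid is at crop (232,138), predicted (229,140). Next, the grey jar.

Call:
apply_moves --pt "-0.05 -0.005 0 0 1" --pt "-0.1 -0.01 0 0 1" --pt "-0.15 -0.015 0 0 1" --pt "-0.2 -0.019 0 0 1" --pt "-0.25 -0.024 0 0 1"

```text
time_s: 14.3
ee_pos: [571.1, 59.0, 216.4]
ee_rot: [180.0, 0.0, 90.0]
force: [0.8, 0.0, 0.0]
gripper_width: 91.3
gripper_force: 0.0
```

Call:
apply_moves --pt "-0.05 -0.005 0 0 1" --pt "-0.1 -0.01 0 0 1" --pt "-0.15 -0.015 0 0 1" --pt "-0.2 -0.019 0 0 1" --pt "-0.232 -0.0215 0 0 1"

```text
time_s: 14.8
ee_pos: [549.4, -174.3, 216.4]
ee_rot: [180.0, 0.1, 89.9]
force: [0.6, -0.5, 0.2]
gripper_width: 91.3
gripper_force: 0.0
```

Call:
apply_moves --pt "0 0 0 0 1" --pt "0 0 0.03 0 1" --pt "0 0 0.057 0 1" --pt "0 0 0.057 0 1" --pt "0 0 0.057 0 1"

```text
time_s: 15.3
ee_pos: [550.3, -170.4, 159.7]
ee_rot: [-180.0, -0.0, 90.0]
force: [0.7, -0.4, 0.3]
gripper_width: 91.4
gripper_force: 0.0
```

Call:
apply_moves --pt "0 0 0 0 1"

```text
time_s: 15.4
ee_pos: [551.2, -170.9, 161.0]
ee_rot: [179.8, 0.0, 90.0]
force: [-0.1, 0.3, -0.3]
gripper_width: 91.0
gripper_force: 0.0
```

Call:
apply_moves --pt "-0.001 0 0.025 0 1" --pt "-0.001 0 0.05 0 1" --pt "-0.001 0 0.075 0 1" --pt "-0.001 0 0.09 0 1" --pt "-0.001 0 0.09 0 0.7"

```text
time_s: 15.9
ee_pos: [549.7, -171.7, 68.8]
ee_rot: [-179.9, -0.0, 90.0]
force: [-0.2, -0.3, -0.2]
gripper_width: 86.0
gripper_force: 0.0
```

Call:
apply_moves --pt "0 0 0 0 0.4" --pt "0 0 0 0 0.2" --pt "0 0 0 0 -0.3" --pt "0 0 0 0 -0.3" --pt "0 0 0 0 -0.3"

```text
time_s: 16.4
ee_pos: [550.4, -172.3, 70.1]
ee_rot: [179.9, 0.0, 90.0]
force: [-0.1, -0.3, 2.2]
gripper_width: 48.9
gripper_force: 20.0
```

Call:
apply_moves --pt "0 0 0 0 -0.3" --pt "0 0 0 0 -0.3" --pt "0 0 0 0 -0.3"

```text
time_s: 16.7
ee_pos: [550.4, -172.3, 70.1]
ee_rot: [180.0, 0.0, 90.0]
force: [-0.7, 0.5, 5.2]
gripper_width: 48.6
gripper_force: 20.0
```

The opening is 48.6 mm where I expected about 44, so I'll look before lifting.

```bash
python3 - <<'E'
from h import *
im=cams.grab_frame("scene");cv2.imwrite("pics/s2.png",cv2.resize(im[230:420,230:420],None,fx=3,fy=3,interpolation=cv2.INTER_CUBIC))
s=env.state();print(s["force"],s["gripper_width"])
E
```

```text
[-1.3822717   0.39729197  5.93102222] 48.3365060957408
```

View pics/s2.png

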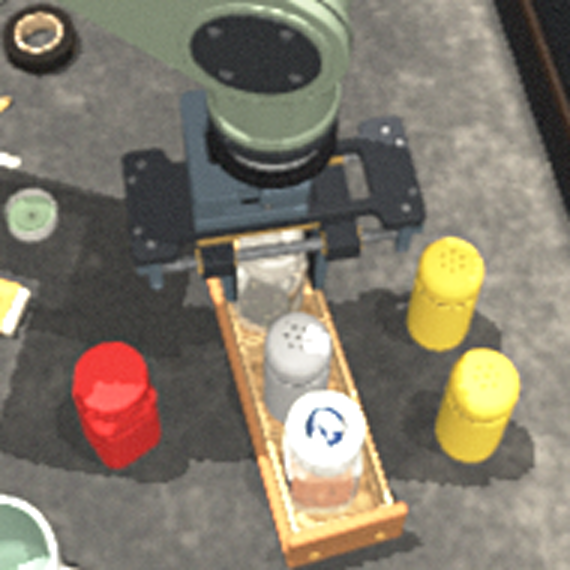

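Call:
apply_moves --pt "0 0 0 0 -0.3" --pt "0 0 -0.003 0 -0.3" --pt "0 0 -0.006 0 -0.3" --pt "0 0 -0.01 0 -0.3" --pt "0 0 -0.01 0 -0.3"

```text
time_s: 17.25
ee_pos: [550.4, -172.2, 79.8]
ee_rot: [180.0, 0.0, 90.0]
force: [0.2, 0.1, -1.0]
gripper_width: 48.7
gripper_force: 20.0
```

Call:
apply_moves --pt "0 0 -0.01 0 -0.3" --pt "0 0 -0.02 0 -0.3" --pt "0 0 -0.02 0 -0.3"

```text
time_s: 17.55
ee_pos: [551.4, -172.6, 101.5]
ee_rot: [179.8, 0.1, 90.0]
force: [0.2, -0.3, -0.9]
gripper_width: 48.8
gripper_force: 20.0
```

```bash
python3 - <<'E'
from h import *
im=cams.grab_frame("scene");cv2.imwrite("pics/s3.png",cv2.resize(im[280:350,270:370],None,fx=6,fy=6,interpolation=cv2.INTER_CUBIC))
s=env.state();print(s["force"],s["torque"],s["gripper_width"])
E
```

```text
[-0.6653235   0.41388619 -1.101932  ] [-0.01384475 -0.10126145 -0.018479  ] 48.59269243247066
```

View pics/s3.png

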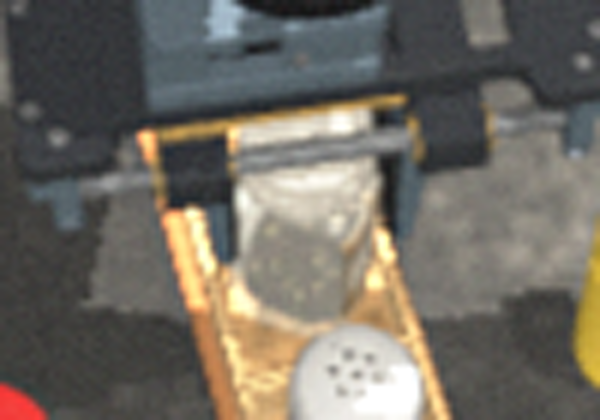

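It's held upright: the load is about 1 N and the base is clear. The body is faceted, but order is all that matters here. On to pocket 2.

Call:
apply_moves --pt "0 0 -0.03 0 -0.3" --pt "0 0 -0.07 0 -0.3" --pt "0 0 -0.11 0 -0.3" --pt "0 0 -0.12 0 -0.3" --pt "0 0 -0.12 0 -0.3"

```text
time_s: 18.1
ee_pos: [550.7, -172.3, 220.9]
ee_rot: [179.8, 0.1, 90.0]
force: [-0.1, 0.1, -1.8]
gripper_width: 48.8
gripper_force: 20.0
```

Call:
apply_moves --pt "0.02 0.0025 0 0 -0.3" --pt "0.06 0.006 0 0 -0.3" --pt "0.11 0.01 0 0 -0.3" --pt "0.16 0.015 0 0 -0.3" --pt "0.21 0.02 0 0 -0.3"

```text
time_s: 18.6
ee_pos: [568.5, 38.9, 216.5]
ee_rot: [-179.7, 0.0, 90.0]
force: [0.3, 0.0, -1.2]
gripper_width: 48.7
gripper_force: 20.0
```

Call:
apply_moves --pt "0.05 0.005 0 0 -0.3" --pt "0.1 0.009 0 0 -0.3" --pt "0.15 0.014 0 0 -0.3" --pt "0.19 0.017 0 0 -0.3" --pt "0.2066 0.0181 0 0 -0.3"

```text
time_s: 19.1
ee_pos: [586.7, 247.2, 215.9]
ee_rot: [-179.7, 0.0, 90.2]
force: [-0.7, -0.4, -1.0]
gripper_width: 48.9
gripper_force: 20.0
```

Call:
apply_moves --pt "0 0 0 0 -0.3" --pt "0 0 0.02 0 -0.3" --pt "0 0 0.05 0 -0.3" --pt "0 0 0.08 0 -0.3" --pt "0 0 0.09 0 -0.3"

```text
time_s: 19.6
ee_pos: [585.5, 240.8, 125.0]
ee_rot: [-179.5, 0.2, 89.9]
force: [-0.1, 0.7, -2.4]
gripper_width: 48.9
gripper_force: 20.0
```

Call:
apply_moves --pt "0 0 0 0 -0.3" --pt "0 0 0 0 -0.3" --pt "0 0 0 0 -0.3" --pt "0 0 0 0 -0.3"

```text
time_s: 20.0
ee_pos: [588.9, 244.0, 131.0]
ee_rot: [179.8, -0.0, 90.0]
force: [0.8, 0.2, -1.2]
gripper_width: 48.7
gripper_force: 20.0
```

Call:
apply_moves --pt "0 0 0.02 0 -0.3" --pt "0 0 0.04 0 -0.3" --pt "0 0 0.055 0 -0.3" --pt "0 0 0.06 0 -0.3" --pt "0 0 0.062 0 -0.3"

```text
time_s: 20.5
ee_pos: [588.3, 243.9, 67.6]
ee_rot: [180.0, 0.0, 90.0]
force: [0.3, -0.6, -1.0]
gripper_width: 48.8
gripper_force: 20.0
```

Call:
apply_moves --pt "0 0 0 0 -0.3" --pt "0 0 0 0 -0.3" --pt "0 0 0.0005 0 -0.3"

```text
time_s: 20.8
ee_pos: [588.7, 244.0, 67.9]
ee_rot: [179.9, -0.0, 90.0]
force: [1.1, 1.6, -1.2]
gripper_width: 48.8
gripper_force: 20.0
```

Call:
apply_moves --pt "0 0 0.0008 0 -0.3" --pt "0 0 0.0008 0 -0.3" --pt "0 0 0.0008 0 0.2" --pt "0 0 0.0008 0 0.6" --pt "0 0 0.0008 0 0.8"

```text
time_s: 21.3
ee_pos: [588.0, 243.8, 65.9]
ee_rot: [-180.0, 0.0, 90.0]
force: [-0.6, -0.6, 0.4]
gripper_width: 67.9
gripper_force: 0.0
```

Call:
apply_moves --pt "0 0 0 0 0.8" --pt "0 0 0 0 0.8" --pt "0 0 -0.03 0 0.9" --pt "0 0 -0.08 0 1" --pt "0 0 -0.12 0 1"

```text
time_s: 21.8
ee_pos: [588.3, 243.9, 188.0]
ee_rot: [180.0, -0.0, 90.0]
force: [0.4, -0.3, 0.9]
gripper_width: 91.1
gripper_force: 0.0
```

Call:
apply_moves --pt "0 0 -0.03 0 1" --pt "-0.05 -0.003 -0.03 0 1" --pt "-0.1 -0.007 -0.03 0 1" --pt "-0.15 -0.01 -0.03 0 1" --pt "-0.2 -0.013 -0.03 0 1"

```text
time_s: 22.3
ee_pos: [574.7, 42.6, 216.3]
ee_rot: [180.0, 0.0, 90.0]
force: [0.3, 0.5, 1.4]
gripper_width: 91.0
gripper_force: 0.0
```

Call:
apply_moves --pt "-0.05 -0.003 0 0 1" --pt "-0.1 -0.006 0 0 1" --pt "-0.15 -0.01 0 0 1" --pt "-0.2 -0.013 0 0 1" --pt "-0.25 -0.016 0 0 1"

```text
time_s: 22.8
ee_pos: [558.7, -207.2, 216.3]
ee_rot: [180.0, 0.0, 90.0]
force: [-0.0, -0.7, 0.5]
gripper_width: 91.5
gripper_force: 0.0
```

Call:
apply_moves --pt "-0.032 -0.0021 0 0 1" --pt "-0.032 -0.0021 0 0 1" --pt "-0.032 -0.0021 0.03 0 1" --pt "-0.032 -0.0021 0.06 0 1" --pt "-0.032 -0.0021 0.06 0 1"

```text
time_s: 23.3
ee_pos: [554.4, -235.2, 152.1]
ee_rot: [-179.5, -0.2, 90.0]
force: [0.3, 0.8, 0.2]
gripper_width: 91.4
gripper_force: 0.0
```

Call:
apply_moves --pt "0 0 0 0 1" --pt "0 0 0 0 1" --pt "0 0 0 0 1"

```text
time_s: 23.6
ee_pos: [558.1, -237.3, 158.0]
ee_rot: [179.8, 0.1, 90.0]
force: [-0.6, -0.5, 0.3]
gripper_width: 91.2
gripper_force: 0.0
```

```bash
python3 - <<'E'
from h import *
im=cams.grab_frame("top");b=cv2.resize(im[190:300,100:320],None,fx=3.5,fy=3.5,interpolation=cv2.INTER_CUBIC)
cv2.imwrite("pics/t2.png",b)
print(proj("top",[595.8,309.9,115])*3.5-[350,665],proj("top",[588.5,244.3,119])*3.5-[350,665],env.state()["ee_pos"])
E
```

```text
[248.46418137 118.24065358] [361.87342926 126.88220094] [ 557.94815923 -237.29194387  157.76048917]
```

View pics/t2.png

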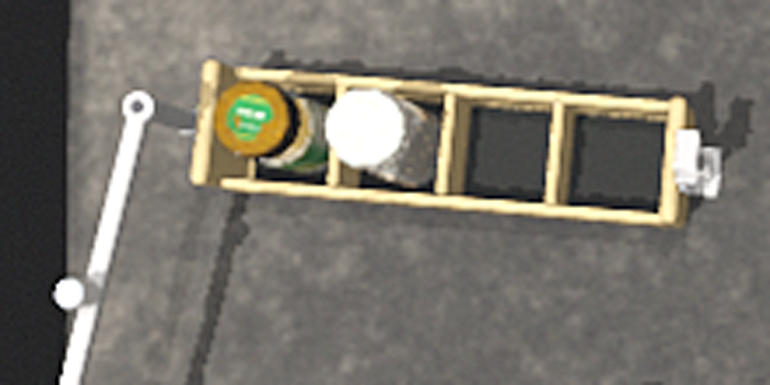

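Both are seated: lids at (249,117) and (365,127), against predictions (248,118) and (362,127). Next, the shaker.

Call:
apply_moves --pt "0 0 0.025 0 1" --pt "0 0 0.05 0 1" --pt "0 0 0.075 0 1" --pt "0 0 0.088 0 1" --pt "0 0 0.088 0 0.7"

```text
time_s: 24.15
ee_pos: [556.3, -236.8, 66.9]
ee_rot: [-179.8, -0.1, 90.0]
force: [-0.8, 0.2, 0.9]
gripper_width: 85.8
gripper_force: 0.0
```

Call:
apply_moves --pt "0 0 0 0 0.4" --pt "0 0 0 0 0.2" --pt "0 0 0 0 -0.3" --pt "0 0 0 0 -0.3" --pt "0 0 0 0 -0.3"

```text
time_s: 24.65
ee_pos: [557.3, -237.3, 68.7]
ee_rot: [180.0, 0.0, 90.0]
force: [0.0, -0.2, 0.0]
gripper_width: 46.0
gripper_force: 0.0
```

Call:
apply_moves --pt "0 0 0 0 -0.3" --pt "0 0 0 0 -0.3" --pt "0 0 0 0 -0.3"

```text
time_s: 24.95
ee_pos: [557.2, -237.3, 68.6]
ee_rot: [180.0, 0.0, 90.0]
force: [-0.5, -0.1, 3.7]
gripper_width: 43.5
gripper_force: 20.0
```

Call:
apply_moves --pt "0 0 -0.003 0 -0.3" --pt "0 0 -0.01 0 -0.3" --pt "0 0 -0.02 0 -0.3" --pt "0 0 -0.03 0 -0.3" --pt "0 0 -0.03 0 -0.3"

```text
time_s: 25.45
ee_pos: [558.3, -237.8, 100.3]
ee_rot: [179.8, 0.1, 90.0]
force: [0.3, -0.7, -0.9]
gripper_width: 43.4
gripper_force: 20.0
```

Call:
apply_moves --pt "0 0 -0.03 0 -0.3" --pt "0 0 -0.07 0 -0.3" --pt "0 0 -0.11 0 -0.3" --pt "0 0 -0.12 0 -0.3" --pt "0 0 -0.12 0 -0.3"

```text
time_s: 25.95
ee_pos: [557.8, -237.5, 219.8]
ee_rot: [179.8, 0.1, 90.0]
force: [0.4, -0.6, -1.4]
gripper_width: 43.3
gripper_force: 20.0
```

Call:
apply_moves --pt "0.02 0.001 0 0 -0.3" --pt "0.06 0.003 0 0 -0.3" --pt "0.11 0.006 0 0 -0.3" --pt "0.16 0.009 0 0 -0.3" --pt "0.21 0.012 0 0 -0.3"

```text
time_s: 26.45
ee_pos: [567.5, -25.7, 215.3]
ee_rot: [-179.7, -0.0, 90.0]
force: [1.1, 0.7, -1.6]
gripper_width: 43.6
gripper_force: 20.0
```

Call:
apply_moves --pt "0.05 0.003 0 0 -0.3" --pt "0.1 0.006 0 0 -0.3" --pt "0.15 0.009 0 0 -0.3" --pt "0.19 0.011 0 0 -0.3" --pt "0.2061 0.0121 0 0 -0.3"

```text
time_s: 26.95
ee_pos: [579.7, 182.0, 215.0]
ee_rot: [-179.7, 0.0, 90.2]
force: [0.3, -0.1, -0.7]
gripper_width: 43.6
gripper_force: 20.0
```

Call:
apply_moves --pt "0 0 0 0 -0.3" --pt "0 0 0.02 0 -0.3" --pt "0 0 0.05 0 -0.3" --pt "0 0 0.08 0 -0.3" --pt "0 0 0.09 0 -0.3"

```text
time_s: 27.45
ee_pos: [578.4, 175.9, 123.9]
ee_rot: [-179.5, 0.2, 89.9]
force: [-0.3, -0.3, -0.6]
gripper_width: 43.2
gripper_force: 20.0
```

Call:
apply_moves --pt "0 0 0 0 -0.3" --pt "0 0 0 0 -0.3" --pt "0 0 0 0 -0.3" --pt "0 0 0 0 -0.3"

```text
time_s: 27.85
ee_pos: [582.0, 178.7, 129.6]
ee_rot: [179.8, -0.0, 90.0]
force: [0.0, -0.1, -1.7]
gripper_width: 43.4
gripper_force: 20.0
```

Call:
apply_moves --pt "0 0 0.02 0 -0.3" --pt "0 0 0.04 0 -0.3" --pt "0 0 0.055 0 -0.3" --pt "0 0 0.06 0 -0.3" --pt "0 0 0.062 0 -0.3"

```text
time_s: 28.35
ee_pos: [581.4, 178.7, 66.3]
ee_rot: [180.0, 0.0, 90.0]
force: [1.0, 0.8, -1.3]
gripper_width: 43.5
gripper_force: 20.0
```

Call:
apply_moves --pt "0 0 0 0 -0.3" --pt "0 0 0 0 -0.3" --pt "0 0 0.0005 0 -0.3"

```text
time_s: 28.65
ee_pos: [581.8, 178.8, 66.6]
ee_rot: [179.9, -0.0, 90.0]
force: [0.3, 0.4, -0.9]
gripper_width: 43.7
gripper_force: 20.0
```

Call:
apply_moves --pt "0 0 0.0008 0 -0.3" --pt "0 0 0.0008 0 -0.3" --pt "0 0 0.0008 0 0.2" --pt "0 0 0.0008 0 0.6" --pt "0 0 0.0008 0 0.8"

```text
time_s: 29.15
ee_pos: [581.1, 178.6, 64.7]
ee_rot: [-180.0, 0.0, 90.0]
force: [0.2, -0.1, -0.2]
gripper_width: 64.5
gripper_force: 0.0
```

Call:
apply_moves --pt "0 0 0 0 0.8" --pt "0 0 0 0 0.8" --pt "0 0 -0.03 0 0.9" --pt "0 0 -0.08 0 1" --pt "0 0 -0.12 0 1"

```text
time_s: 29.65
ee_pos: [581.3, 178.6, 186.8]
ee_rot: [180.0, -0.0, 90.0]
force: [1.4, 0.2, 0.0]
gripper_width: 91.4
gripper_force: 0.0
```

Call:
apply_moves --pt "0 0 -0.03 0 1" --pt "-0.05 -0.002 -0.03 0 1" --pt "-0.1 -0.004 -0.03 0 1" --pt "-0.15 -0.006 -0.03 0 1" --pt "-0.2 -0.008 -0.03 0 1"

```text
time_s: 30.15
ee_pos: [572.8, -22.9, 215.0]
ee_rot: [180.0, 0.0, 90.0]
force: [0.5, -0.5, -0.8]
gripper_width: 91.5
gripper_force: 0.0
```

Call:
apply_moves --pt "-0.05 -0.002 0 0 1" --pt "-0.1 -0.004 0 0 1" --pt "-0.15 -0.006 0 0 1" --pt "-0.2 -0.008 0 0 1" --pt "-0.25 -0.01 0 0 1"

```text
time_s: 30.65
ee_pos: [562.7, -273.0, 214.9]
ee_rot: [180.0, -0.0, 90.0]
force: [0.6, 0.2, -0.2]
gripper_width: 91.5
gripper_force: 0.0
```

Call:
apply_moves --pt "-0.0263 -0.001 0 0 1" --pt "-0.0263 -0.001 0 0 1" --pt "-0.0263 -0.001 0.03 0 1" --pt "-0.0263 -0.001 0.06 0 1" --pt "-0.0263 -0.001 0.06 0 1"

```text
time_s: 31.15
ee_pos: [559.6, -294.8, 150.6]
ee_rot: [-179.5, -0.3, 90.0]
force: [-0.9, -0.1, -0.4]
gripper_width: 91.1
gripper_force: 0.0
```

Call:
apply_moves --pt "0 0 0 0 1" --pt "0 0 0 0 1" --pt "0 0 0 0 1"

```text
time_s: 31.45
ee_pos: [563.2, -297.5, 156.8]
ee_rot: [179.8, 0.1, 90.0]
force: [0.3, -0.5, -0.3]
gripper_width: 91.4
gripper_force: 0.0
```

Call:
apply_moves --pt "0 0 0.025 0 1" --pt "0 0 0.05 0 1" --pt "0 0 0.075 0 1" --pt "0 0 0.087 0 1" --pt "0 0 0.087 0 0.7"

```text
time_s: 31.95
ee_pos: [561.6, -296.9, 66.9]
ee_rot: [-179.9, -0.1, 90.0]
force: [0.1, 0.6, -0.8]
gripper_width: 86.0
gripper_force: 0.0
```

Call:
apply_moves --pt "0 0 0 0 0.4" --pt "0 0 0 0 0.2" --pt "0 0 0 0 -0.3" --pt "0 0 0 0 -0.3" --pt "0 0 0 0 -0.3"

```text
time_s: 32.45
ee_pos: [562.5, -297.5, 68.4]
ee_rot: [179.9, 0.0, 90.0]
force: [-0.1, 0.1, 2.5]
gripper_width: 47.1
gripper_force: 20.0
```

Call:
apply_moves --pt "0 0 0 0 -0.3" --pt "0 0 0 0 -0.3" --pt "0 0 0 0 -0.3"

```text
time_s: 32.75
ee_pos: [562.5, -297.5, 68.4]
ee_rot: [179.9, 0.0, 90.0]
force: [0.1, 0.1, 4.1]
gripper_width: 46.8
gripper_force: 20.0
```

Call:
apply_moves --pt "0 0 -0.003 0 -0.3" --pt "0 0 -0.01 0 -0.3" --pt "0 0 -0.02 0 -0.3" --pt "0 0 -0.03 0 -0.3" --pt "0 0 -0.03 0 -0.3"

```text
time_s: 33.25
ee_pos: [563.2, -298.0, 100.0]
ee_rot: [179.8, 0.1, 90.0]
force: [0.9, 0.4, -1.0]
gripper_width: 46.5
gripper_force: 20.0
```

Call:
apply_moves --pt "0 0 -0.03 0 -0.3" --pt "0 0 -0.07 0 -0.3" --pt "0 0 -0.11 0 -0.3" --pt "0 0 -0.12 0 -0.3" --pt "0 0 -0.12 0 -0.3"

```text
time_s: 33.75
ee_pos: [562.7, -297.7, 219.6]
ee_rot: [179.8, 0.1, 90.0]
force: [-0.6, 0.2, -1.1]
gripper_width: 47.0
gripper_force: 20.0
```

Call:
apply_moves --pt "0.02 0.0005 0 0 -0.3" --pt "0.06 0.0015 0 0 -0.3" --pt "0.11 0.003 0 0 -0.3" --pt "0.16 0.0045 0 0 -0.3" --pt "0.21 0.006 0 0 -0.3"

```text
time_s: 34.25
ee_pos: [566.2, -84.5, 215.1]
ee_rot: [-179.7, -0.1, 90.0]
force: [1.4, 1.5, -1.9]
gripper_width: 46.8
gripper_force: 20.0
```

Call:
apply_moves --pt "0.05 0.001 0 0 -0.3" --pt "0.1 0.003 0 0 -0.3" --pt "0.15 0.004 0 0 -0.3" --pt "0.185 0.005 0 0 -0.3" --pt "0.2007 0.0055 0 0 -0.3"

```text
time_s: 34.75
ee_pos: [571.5, 117.1, 215.1]
ee_rot: [-179.7, -0.0, 90.2]
force: [0.7, -0.9, -1.1]
gripper_width: 46.8
gripper_force: 20.0
```

Call:
apply_moves --pt "0 0 0 0 -0.3" --pt "0 0 0 0 -0.3" --pt "0 0 0.03 0 -0.3" --pt "0 0 0.07 0 -0.3" --pt "0 0 0.09 0 -0.3"

```text
time_s: 35.25
ee_pos: [571.5, 110.8, 124.5]
ee_rot: [-179.7, 0.1, 89.9]
force: [-0.0, -0.1, -1.0]
gripper_width: 46.9
gripper_force: 20.0
```

Call:
apply_moves --pt "0 0 0 0 -0.3" --pt "0 0 0 0 -0.3" --pt "0 0 0 0 -0.3" --pt "0 0 0 0 -0.3"

```text
time_s: 35.65
ee_pos: [574.7, 113.1, 129.5]
ee_rot: [179.8, -0.0, 90.0]
force: [-0.8, 0.5, -1.1]
gripper_width: 46.8
gripper_force: 20.0
```

Call:
apply_moves --pt "0 0 0.02 0 -0.3" --pt "0 0 0.04 0 -0.3" --pt "0 0 0.055 0 -0.3" --pt "0 0 0.06 0 -0.3" --pt "0 0 0.062 0 -0.3"

```text
time_s: 36.15
ee_pos: [574.0, 113.3, 66.2]
ee_rot: [180.0, 0.0, 90.0]
force: [1.4, -0.2, -0.8]
gripper_width: 46.9
gripper_force: 20.0
```

Call:
apply_moves --pt "0 0 0 0 -0.3" --pt "0 0 0 0 -0.3" --pt "0 0 0.001 0 -0.3" --pt "0 0 0.001 0 -0.3"

```text
time_s: 36.55
ee_pos: [574.2, 113.4, 65.4]
ee_rot: [179.9, -0.0, 90.0]
force: [1.0, -0.1, -0.1]
gripper_width: 46.8
gripper_force: 20.0
```

Call:
apply_moves --pt "0 0 0 0 0.2" --pt "0 0 0 0 0.6" --pt "0 0 0 0 0.8" --pt "0 0 0 0 0.8" --pt "0 0 0 0 0.8"

```text
time_s: 37.05
ee_pos: [573.7, 113.3, 64.8]
ee_rot: [180.0, 0.0, 90.0]
force: [0.3, -0.4, -0.5]
gripper_width: 81.3
gripper_force: 0.0
```

Call:
apply_moves --pt "0 0 -0.02 0 0.9" --pt "0 0 -0.06 0 1" --pt "0 0 -0.11 0 1" --pt "0 0 -0.15 0 1" --pt "0 0 -0.15 0 1"

```text
time_s: 37.55
ee_pos: [577.1, 113.9, 221.5]
ee_rot: [179.3, -0.1, 90.0]
force: [0.3, 0.2, 0.2]
gripper_width: 91.3
gripper_force: 0.0
```

Call:
apply_moves --pt "0.03 -0.01 0 0 1" --pt "0.08 -0.02 0 0 1" --pt "0.13 -0.035 0 0 1" --pt "0.175 -0.05 0 0 1" --pt "0.22 -0.06 0 0 1"

```text
time_s: 38.05
ee_pos: [512.1, 334.8, 213.8]
ee_rot: [-179.9, 0.1, 90.0]
force: [0.8, 0.1, -0.2]
gripper_width: 90.8
gripper_force: 0.0
```

Call:
apply_moves --pt "0.03 -0.008 0 0 1" --pt "0.054 -0.015 0 0 1" --pt "0.054 -0.015 0 0 1" --pt "0.054 -0.015 0 0 1" --pt "0.054 -0.015 0 0 1"

```text
time_s: 38.55
ee_pos: [498.9, 386.1, 214.3]
ee_rot: [-180.0, 0.1, 89.9]
force: [0.1, -0.5, -0.8]
gripper_width: 91.6
gripper_force: 0.0
```

```bash
python3 - <<'E'
from h import *
im=cams.grab_frame("top");b=cv2.resize(im[190:300,100:320],None,fx=3.5,fy=3.5,interpolation=cv2.INTER_CUBIC)
cv2.imwrite("pics/t3.png",b)
print([(proj("top",p)*3.5-[350,665]).round(0) for p in([595.8,309.9,115],[588.5,244.3,119],[581.3,178.7,105],[574,113.1,108])])
k=ray("top",(69/3.5+100,293/3.5+190),162);print(k,np.hypot(k[0]-601.6,k[1]-362.6),np.arctan2(601.6-k[0],362.6-k[1])-.1102,env.state()["ee_pos"])
E
```

```text
[array([248., 118.]), array([362., 127.]), array([484., 139.]), array([599., 148.])]
[499.60103915 388.61985944 162.        ] 105.26547914363891 1.7103685053760418 [499.01307937 385.98923577 214.56219467]
```

View pics/t3.png

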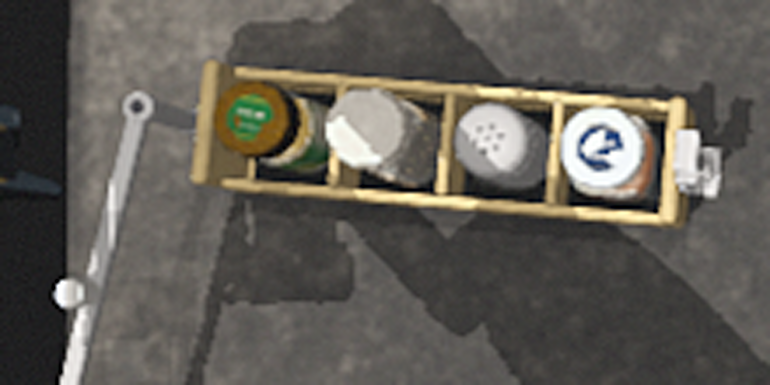

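All four stand in order in pockets 1–4, with tops at the predicted pixels. The knob is still open at angle 1.71. Now I grip it and swing the bar shut.

Call:
apply_moves --pt "0.002 0.0005 0.02 0 1" --pt "0.002 0.0005 0.04 0 1" --pt "0.002 0.0005 0.06 0 1" --pt "0.002 0.0005 0.0715 0 0.6" --pt "0.002 0.0005 0.0715 0 0" --grip_force 10

```text
time_s: 39.1
ee_pos: [498.7, 387.8, 141.7]
ee_rot: [-179.8, 0.1, 89.9]
force: [0.7, -0.2, 1.0]
gripper_width: 77.8
gripper_force: 0.0
```

Call:
apply_moves --pt "0 0 0 0 -0.5" --pt "0 0 0 0 -1" --pt "0 0 0 0 -1" --pt "0 0 0 0 -1" --pt "0 0 0 0 -1"

```text
time_s: 39.6
ee_pos: [499.3, 389.4, 143.7]
ee_rot: [180.0, -0.0, 90.0]
force: [-0.1, 0.2, 0.2]
gripper_width: 38.1
gripper_force: 0.0
```

Call:
apply_moves --pt "0 0 0 0 -1" --pt "0 0 0 0 -1" --pt "0 0 0 0 -1" --pt "0 0 0 0 -1"

```text
time_s: 40.0
ee_pos: [499.3, 389.3, 143.3]
ee_rot: [180.0, 0.0, 90.0]
force: [0.3, 0.5, -0.5]
gripper_width: 15.6
gripper_force: 10.0
```

Call:
apply_moves --pt "-0.011 -0.002 0 0 -1" --pt "-0.0224 -0.0029 0 0 -1" --pt "-0.0337 -0.0027 0 0 -1" --pt "-0.045 -0.0013 0 0 -1" --pt "-0.056 0.0012 0 0 -1"

```text
time_s: 40.5
ee_pos: [500.0, 332.0, 143.3]
ee_rot: [-179.9, 0.0, 90.0]
force: [0.6, 1.5, -0.1]
gripper_width: 15.5
gripper_force: 10.0
```

Call:
apply_moves --pt "-0.0104 0.0036 0 0 -1" --pt "-0.0203 0.0083 0 0 -1" --pt "-0.0297 0.014 0 0 -1" --pt "-0.0384 0.0206 0 0 -1" --pt "-0.0464 0.0281 0 0 -1"

```text
time_s: 41.0
ee_pos: [525.5, 283.4, 143.1]
ee_rot: [-179.5, 0.3, 90.0]
force: [-9.3, -5.8, 6.3]
gripper_width: 15.8
gripper_force: 10.0
```

Call:
apply_moves --pt "-0.0071 0.0083 0 0 -1" --pt "-0.0134 0.0173 0 0 -1" --pt "-0.0187 0.0268 0 0 -1" --pt "-0.023 0.037 0 0 -1" --pt "-0.0262 0.0476 0 0 -1"

```text
time_s: 41.5
ee_pos: [575.5, 257.3, 143.0]
ee_rot: [-179.8, 0.3, 90.0]
force: [-3.1, -3.4, 1.8]
gripper_width: 15.3
gripper_force: 10.0
```

Call:
apply_moves --pt "-0.0014 0.0068 0 0 -1" --pt "-0.0024 0.0136 0 0 -1" --pt "-0.0024 0.0136 0 0 -1" --pt "-0.0024 0.0136 0 0 -1"

```text
time_s: 41.9
ee_pos: [589.8, 255.9, 143.0]
ee_rot: [-179.9, 0.2, 90.0]
force: [-1.1, -6.2, 0.5]
gripper_width: 15.4
gripper_force: 10.0
```

Call:
apply_moves --pt "0.002 0.001 0 0 -1" --pt "0.002 0.002 0 0 -1" --pt "0.002 0.002 0 0 -1"

```text
time_s: 42.2
ee_pos: [589.8, 256.0, 142.9]
ee_rot: [-179.7, 0.5, 90.0]
force: [-6.3, -10.3, 4.5]
gripper_width: 15.4
gripper_force: 10.0
```

Call:
apply_moves --pt "-0.002 0 0 0 -1" --pt "-0.002 0 0 0 -0.5" --pt "-0.002 0 0 0 0" --pt "-0.002 0 0 0 0.3" --pt "-0.002 0 0 0 0.3"

```text
time_s: 42.7
ee_pos: [592.2, 258.6, 143.4]
ee_rot: [179.9, -0.0, 90.0]
force: [-0.0, 0.1, -0.5]
gripper_width: 43.8
gripper_force: 0.0
```

Call:
apply_moves --pt "0 0 -0.01 0 0.3" --pt "0 0 -0.04 0 0.3" --pt "0 0 -0.08 0 0.3" --pt "0 0 -0.1 0 0.3" --pt "0 0 -0.1 0 0.3"

```text
time_s: 43.2
ee_pos: [593.6, 259.2, 248.2]
ee_rot: [179.5, -0.2, 90.0]
force: [0.6, -0.3, 0.9]
gripper_width: 59.3
gripper_force: 0.0
```

Call:
apply_moves --pt "-0.05 -0.02 0 0 0.3" --pt "-0.1 -0.04 0 0 0.3" --pt "-0.15 -0.06 0 0 0.3" --pt "-0.2 -0.08 0 0 0.3" --pt "-0.25 -0.1 0 0 0.3"

```text
time_s: 43.7
ee_pos: [497.3, 24.7, 242.5]
ee_rot: [-179.9, 0.0, 90.0]
force: [0.4, -0.9, 0.5]
gripper_width: 59.2
gripper_force: 0.0
```

Call:
apply_moves --pt "-0.05 0 0 0 0.3" --pt "-0.1 0 0 0 0.3" --pt "-0.1 0 0 0 0.3" --pt "-0.1 0 0 0 0.3"

```text
time_s: 44.1
ee_pos: [498.3, -74.5, 242.6]
ee_rot: [-179.9, -0.0, 89.8]
force: [-0.0, -0.1, 0.2]
gripper_width: 59.2
gripper_force: 0.0
```

```bash
python3 - <<'E'
from h import *
im=cams.grab_frame("top");b=cv2.resize(im[190:300,100:320],None,fx=3.5,fy=3.5,interpolation=cv2.INTER_CUBIC)
cv2.imwrite("pics/t4.png",b)
print([(proj("top",p)*3.5-[350,665]).round(0) for p in([595.8,309.9,115],[588.5,244.3,119],[581.3,178.7,105],[574,113.1,108],[590.05,258.2,162])])
E
```

```text
[array([248., 118.]), array([362., 127.]), array([484., 139.]), array([599., 148.]), array([312., 116.])]
```

View pics/t4.png

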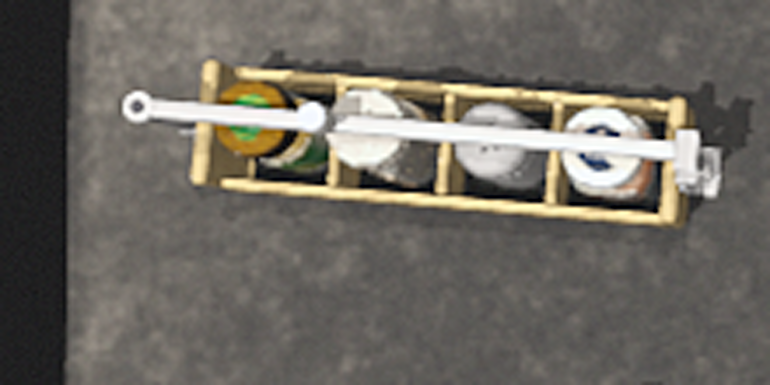

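The bar is shut with its end in the fork. The knob is at (313,117), predicted (312,116), and all four stand in place. Handing in.

```bash
python3 -c "
from workcell import env
print(env.job_done())"
```

```text
the job is handed in; nothing more can be done
None
```

All four seasonings stand upright in the travel rack in their original order (brown, grey, shaker, white from the left), the bar is shut over them, and the job is handed in; no verdict came back.

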